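# Turn the bedside carousel to the orange jar and hold it

## Task

Pinch the bar handle on top of the jar carousel by its two flat rubber faces and turn the turntable, regripping as often as you need, until the orange-lidded jar stands in the middle of the tray's open front; then keep the handle pinched and the turntable still so that the jar can be lifted out one-handed from the bed: the job finishes while you are holding it there. Do not touch the jars, keep all six upright in their wells, and leave the other things on the table alone.

Things in the scene. Friction and masses are not known exactly. Their poses are not given: they have to be found in the camera images.
- tray: fixed wooden tray of the carousel, round, 256 mm across, rubber feet on the glass; origin on its axis at the table top, z up. A 5 mm thick fence, its top 54 mm above the table, runs round it except at the open front: a gap 112 degrees wide whose middle lies in the tray's own +x direction (towards the bed, not always squarely). The tray does not move; its place and heading differ each time
- tray_front (a point): the front place: the point in the middle of the open front where the centre of the jar must come, 76 mm from the axis, 61 mm above the table (half-way up a jar); axes as the tray's
- carousel (a joint): angle of the white round turntable (232 mm across, its top 26 mm above the table) about its upright axis, rad from where it stood at the start, growing anticlockwise seen from above. Turns without end either way on a ball bearing with a light drag (about 0.03 N m) and stays where it is left. Six wells (rings 12 mm high) at 60 degree steps, 76 mm from the axis, hold the six jars and carry them round
- grip_left: one of the two flat black rubber faces (its own +y side) of the steel bar handle on the turntable's centre post. The bar is fixed to the turntable and turns with it: 60 mm long along its own x, 14 mm thick along y over both faces, 34 mm tall along z; this origin lies on the turntable's axis at the bar's underside, 124 mm above the table (bar top at 158 mm). The bar stands 28 mm above the jar lids, so it can be pinched across its 14 mm from straight above and turned
- grip_right: the other flat rubber face (-y side) of the bar handle; same origin and axes as grip_left
- knob_grip (a point): middle of the bar handle, on the turntable's axis, 142 mm above the table; x along the bar, y across its 14 mm thickness
- jar_orange_mid (a point): the marked jar: amber jar with an orange lid and orange label, 48 mm across, 70 mm tall, loose in one of the wells with 1.5 mm play all round; this point is its centre, 35 mm above its underside and 61 mm above the table, z up
- jar_a_mid (a point): another amber jar of the same size, white lid and pale label, in its well; this point is its centre
- jar_b_mid (a point): another amber jar of the same size, white lid and pale label, in its well; this point is its centre
- jar_c_mid (a point): another amber jar of the same size, grey lid and pale label, in its well; this point is its centre
- jar_d_mid (a point): another amber jar of the same size, black lid and pale label, in its well; this point is its centre
- jar_e_mid (a point): another amber jar of the same size, white lid and pale label, in its well; this point is its centre
- bell: steel pooja bell standing on its mouth, 68 mm across, 122 mm tall; origin under its centre
- mug: blue ceramic mug, 80 mm across, 92 mm tall, handle at its +y; origin under its centre
- containers: stack of three square plastic containers with coloured lids, 94 mm square, 132 mm tall, in one piece; origin under its centre
- torch: silver aluminium torch lying along its x, 150 mm long, 38 mm thick; origin under its middle, on the table

How it is judged:
By the outcome, as a careful person would: the job done as asked, in the order asked, and still so for the second after the job is handed in, while the arm keeps its last pose, push and grip.
It also fails if it takes over 54 s, if anything falls off the work surface, if the arm or the gripper's body presses on something with over 40 N, if the wrist force passes 120 N, or if a joint passes its speed limit or range.

## Robot

A 6-joint arm with a two-finger parallel gripper is mounted at the origin on the work surface. World frame = base frame: x ahead of the robot, y to its left, z up, the work surface at z = 0. Lengths are in m, angles in rad, forces in N, time in s.
With the tool pointing down it reaches from about 0.35 to 0.775 m from the base axis. Payload 5.5 kg.
Tool frame: the origin (TCP) lies midway between the tips of the shut fingers; the grasp point (between the pads) lies 19 mm behind it (env.tcp_to_grasp is the distance from the TCP to the grasp point, in m); z points along the fingers, y is the direction in which the jaws open and shut (so a half turn about z gives the same grasp; the last joint's range is limited). The gripper opens to 85 mm and grips with 20 to 120 N. Pads are 22 mm wide; open, the fingers measure 114 mm over their backs; the gripper's body (76 mm by 85 mm) begins 54 mm behind the grasp point. The pads swing forward as they close: fully open they stand 13 mm farther back than shut.
Start: joints at [-1.3, 0.313, 0.046, 1.304, 0, 1.431], TCP at [0.23, -0.527, 0.231] pointing down, gripper open.
Joint ranges: [-2.76, 2.76], [-0.86, 1.69], [-1.03, 1.26], [-2.2, 2.34], [-1.47, 1.5], [-3.14, 3.14]. Speed limits (rad/s): [2.57, 2.57, 3.14, 3.14, 3.14, 3.14].

## Interface

Orientations are given as a unit quaternion [w, x, y, z].
In Python, from workcell import get_state, viewer, hand_in, finder, env gives the robot as it stands.
- The arm moves only by the tool arm_command, never from a script. Its argument "motion" is a list of rows, each an object of numbers: "x", "y", "z": the shift along the tool's x, y, z in mm; "rx", "ry", "rz": the turn, a rotation vector about the tool's x, y, z in degrees; "hand": the closure, from -1 (fully open) to 1 (shut). A call has 1 to 10 rows; each row is the pose to reach, as a shift and turn from the pose commanded when the call began, along the tool's axes at that moment; what a row does not reach only later rows make up. A row lasts 1/8 s, in which the tool goes at most 62.5 mm and 10.7 degrees, less where a joint would pass 70% of its speed; a pose out of reach is approached as far as the arm can. A call with a gripper value outside its range is refused whole. The fingers move at their own pace and stop on an object; "force" is the grip in N (left out, the last holds). Time passes only in rows, so rows that repeat a pose let the fingers close. It gives the time, the measured TCP pose, the force and the opening at its end, in the units of the state.
- get_state(): the state, without advancing time (a new reading comes with each control period).
- viewer.read_camera(name): name is "scene" or "side" or "wrist"; returns a dict with "image" (420x560x3 uint8, red, green, blue), "z_map" (420x560 float32, m along the optical axis (not along the pixel's ray), 0 where there is no reading), "intrinsics" (3x3 intrinsics, pixels), "k1" (the pictures are not rectified: a ray, as slopes to the right and down, at radius r is drawn at 1 + k1 r^2 times it, then the intrinsics apply), "rvec" (rotation vector, rad) and "tvec" (3), from world to camera coordinates, as OpenCV has them. Camera axes: x right, y down, z forward; pixel columns grow to the right and rows downward; lengths in m; the calibration is good to about 2 mm. A picture is of the moment at which its call begins.
- hand_in(): hands the job in, once; it reports no verdict.
Trained networks look in a picture, given as the dict that the camera call returned (one of the last four; its "shot" number tells which), for a name from the list of things; names that differ only in an ending like _2 or _b are one class to them, and where a whole thing is asked for, a point or a joint stands for the part that bears it (a point fixed in the world has none). Each returns a list of dicts, best first, with "score" (0 to 1); they miss things now and then, are a little off and sometimes report something else, mostly with a low value. They report only what shows in the picture. A call takes as long as a camera call.
- finder.find_in(picture, query): "at" ([column, row] in pixels, amid what is visible of it).
- finder.masks_of(picture, query): "region" (420x560 bool, what is visible of it) and "at" ([column, row] in pixels, amid what is visible of it).
The state is a dict: "clock": time; "joint_pos": joint angles; "qvel": joint speeds; "tau": joint torques, N m; "tcp_pos": TCP position; "orientation": TCP orientation; "wrist_force": force on the tool from outside, world axes, zero at the start; "ft_torque": the same for the moment, N m; "finger_gap": finger opening in m.
Only numpy, scipy, OpenCV 4.12 (cv2) and the standard library are available. Lean on these libraries where they do the work, as an engineer would, in place of code of your own. Each camera call takes 0.05 s, during which the arm holds its last target.

## Working session

There is one attempt and no reset: what is moved stays moved. The work goes in short steps, Python scripts to look and compute and a tool call to move; the robot and the scene stay as the last step left them, time stands still between calls to the robot, and variables do not carry over. Pictures are saved under pics/ and viewed, and the job is handed in when it is done.

Besides the shell and the picture viewer there is one more tool, called after "Request:" by a JSON object that holds its "api" and its "payload", one argument or row to a line. arm_command: Moves the arm, as the interface text tells. Its arguments: {"type":"object","properties":{"motion":{"type":"array","items":{"type":"object","properties":{"x":{"type":"number"},"y":{"type":"number"},"z":{"type":"number"},"rx":{"type":"number"},"ry":{"type":"number"},"rz":{"type":"number"},"hand":{"type":"number"}}}},"force":{"type":"number"}},"required":["motion"]}

```bash
ls; mkdir -p pics
cat > h.py <<'E'
import numpy as np, cv2
from workcell import get_state, viewer, hand_in, finder, env
def save(p,n): cv2.imwrite('pics/'+n+'.png',cv2.cvtColor(p['image'],cv2.COLOR_RGB2BGR))
def cam(p):
    R,_=cv2.Rodrigues(np.array(p['rvec'],float)); return R,np.array(p['tvec'],float).ravel()
def ray(p,uv):
    K=np.array(p['intrinsics']);k1=p['k1']
    d=np.array([(uv[0]-K[0,2])/K[0,0],(uv[1]-K[1,2])/K[1,1]])
    s=d.copy()
    for _ in range(30): s=d/(1+k1*(s@s))
    R,t=cam(p); return -R.T@t, R.T@np.array([s[0],s[1],1.])
def onz(p,uv,z):
    c,d=ray(p,uv); return c+d*(z-c[2])/d[2]
def depth(p,uv):
    c,d=ray(p,uv); return c+d*p['z_map'][int(round(uv[1])),int(round(uv[0]))]
def proj(p,X):
    R,t=cam(p);K=np.array(p['intrinsics']);X=R@np.array(X)+t;s=X[:2]/X[2];s=s*(1+p['k1']*(s@s))
    return np.array([K[0,0]*s[0]+K[0,2],K[1,1]*s[1]+K[1,2]])
def cloud(p):
    h,w=p['z_map'].shape;K=np.array(p['intrinsics']);k1=p['k1']
    u,v=np.meshgrid(np.arange(w),np.arange(h))
    dx=(u-K[0,2])/K[0,0];dy=(v-K[1,2])/K[1,1];x,y=dx.copy(),dy.copy()
    for _ in range(30):
        f=1+k1*(x*x+y*y);x=dx/f;y=dy/f
    z=p['z_map'];P=np.stack([x*z,y*z,z],-1);R,t=cam(p)
    P=(P-t)@R; P[z==0]=np.nan; return P
E
python3 - <<'E'
from h import *
for n in ['scene','side','wrist']:
    p=viewer.read_camera(n); save(p,n+'0'); c,_=ray(p,(280,210)); print(n,c,p['k1'])
    for q in ['tray','grip_left','jar_orange_mid','jar_a_mid','jar_d_mid','jar_c_mid','bell','mug','containers','torch']:
        r=finder.find_in(p,q); print(q,[(np.round(a['at']),round(a['score'],2),np.round(depth(p,a['at']),3)) for a in r[:3]])
print(get_state())
E
```

```text
pics
scene [ 0.97410845 -0.592511    0.99781121] -0.05121495612102626
tray [(array([235., 280.]), 0.72, array([ 0.541, -0.168,  0.026]))]
grip_left []
jar_orange_mid [(array([236., 259.]), 0.79, array([ 0.541, -0.155,  0.094])), (array([248., 250.]), 0.49, array([ 0.515, -0.086,  0.026]))]
jar_a_mid [(array([264., 255.]), 0.63, array([ 0.581, -0.109,  0.085])), (array([382., 159.]), 0.63, array([0.656, 0.298, 0.093]))]
jar_d_mid [(array([281., 229.]), 0.62, array([ 0.569, -0.027,  0.085])), (array([225., 394.]), 0.54, array([ 0.694, -0.387,  0.046]))]
jar_c_mid [(array([260., 206.]), 0.58, array([ 0.495, -0.007,  0.098]))]
bell [(array([225., 394.]), 0.71, array([ 0.693, -0.388,  0.046]))]
mug [(array([382., 160.]), 0.62, array([0.655, 0.302, 0.089]))]
containers [(array([343., 124.]), 0.79, array([0.517, 0.331, 0.119]))]
torch [(array([152., 300.]), 0.86, array([ 0.43 , -0.317,  0.035])), (array([224., 213.]), 0.42, array([ 0.436, -0.07 ,  0.092]))]
side [0.48350817 0.78450194 1.031991  ] -0.07067279244220923
tray [(array([324., 246.]), 0.86, array([0.466, 0.053, 0.051]))]
grip_left
[... 937 characters left out ...]
': 1.65, 'joint_pos': array([-1.29958623e+00,  3.13208163e-01,  4.61013426e-02,  1.30359810e+00,
       -2.69941945e-05,  1.43120872e+00]), 'qvel': array([ 9.34783216e-04, -1.21376170e-03, -9.94816597e-04, -7.32255571e-04,
        4.99339237e-04,  8.90588497e-05]), 'tau': array([-2.74389306e-03, -4.80459988e+01,  2.98808545e+01,  5.78419913e-04,
       -3.45727994e-04,  6.58501776e-06]), 'tcp_pos': array([ 0.22962228, -0.52720572,  0.23131908]), 'orientation': array([ 4.64938053e-05,  9.78979712e-01,  2.03957644e-01, -1.04621385e-05]), 'wrist_force': array([-0.08815619,  0.66054435, -0.67801698]), 'ft_torque': array([ 0.02193154, -0.0121356 ,  0.01268465]), 'finger_gap': 0.08566493234646429}
```

View pics/scene0.png

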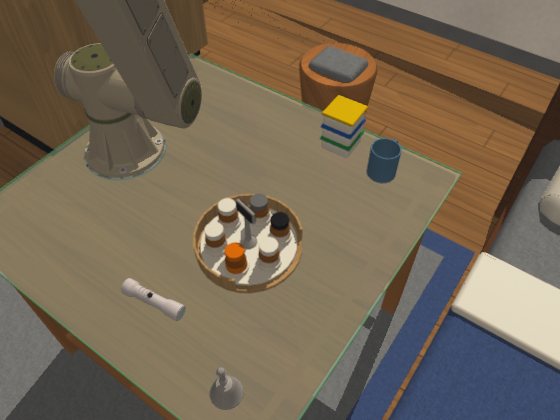

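View pics/side0.png

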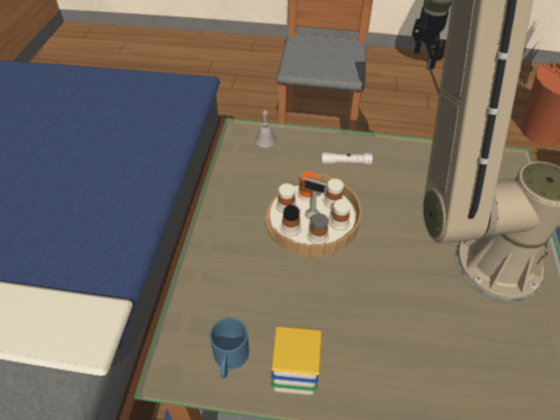

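```bash
cat > m.py <<'E'
from h import *
E
python3 - <<'E'
from h import *
import pickle
ps={}
for n in ['scene','side']:
    p=viewer.read_camera(n); ps[n]=p; P=cloud(p)
    im=p['image'].reshape(-1,3); P=P.reshape(-1,3)
    near=(np.hypot(P[:,0]-.52,P[:,1]+.07)<.16)
    bar=near&(P[:,2]>.120)&(P[:,2]<.19)
    print(n,'bar',bar.sum(),P[bar].min(0),P[bar].max(0))
    top=bar&(P[:,2]>.152); q=P[top]; print(' top',top.sum(),np.median(q,0),q.min(0),q.max(0))
    if len(q)>5:
        r=cv2.minAreaRect(q[:,:2].astype(np.float32)); print(r)
    fen=near&(P[:,2]>.048)&(P[:,2]<.060)&True
    q=P[fen]; print(' fence',len(q))
    hsv=cv2.cvtColor(p['image'],cv2.COLOR_RGB2HSV).reshape(-1,3)
    o=near&(P[:,2]>.088)&(P[:,2]<.105)
    print(' lids',o.sum())
pickle.dump(ps,open('p0.pkl','wb'))
E
```

```text
scene bar 264 [ 0.47666824 -0.08156192  0.12191981] [ 0.53430151 -0.05494281  0.16335538]
 top 154 [ 0.50715701 -0.07040366  0.15829329] [ 0.47666824 -0.08125941  0.15207847] [ 0.53430151 -0.05494281  0.16335538]
((0.5053620934486389, -0.06875181943178177), (0.015133235603570938, 0.060189925134181976), 75.82931518554688)
 fence 1003
 lids 1628
side bar 255 [ 0.47738473 -0.08063991  0.12000215] [ 0.53359085 -0.05375412  0.16086939]
 top 99 [ 0.50581109 -0.06737282  0.15611742] [ 0.47738473 -0.08063991  0.15211407] [ 0.53174554 -0.0564717   0.16086939]
((0.50471031665802, -0.06804707646369934), (0.016054639592766762, 0.05612500384449959), 75.91624450683594)
 fence 757
 lids 1066
```

The scene view shows the carousel at about (248,240) with its bar at (246,211), the orange lid at (235,253) and the torch, bell, mug and stack well clear of it. In the side view the carousel is at (313,213). Next: fence gap, jar angle and bar direction.

Run:
```python
from h import *
import pickle
from scipy.optimize import least_squares
ps=pickle.load(open('p0.pkl','rb'))
C=np.array([.505,-.0685])
for n,p in ps.items():
    P=cloud(p).reshape(-1,3); im=p['image'].reshape(-1,3); hsv=cv2.cvtColor(p['image'],cv2.COLOR_RGB2HSV).reshape(-1,3)
    r=np.hypot(*(P[:,:2]-C).T)
    q=P[(P[:,2]>.152)&(P[:,2]<.165)&(r<.04)]
    u,s,vt=np.linalg.svd(q[:,:2]-q[:,:2].mean(0),full_matrices=False); print(n,'bar dir',np.degrees(np.arctan2(vt[0,1],vt[0,0])))
    # fence top fit circle
    f=P[(P[:,2]>.050)&(P[:,2]<.058)&(r>.115)&(r<.14)]
    o=least_squares(lambda c:np.hypot(*(f[:,:2]-c[:2]).T)-c[2],[*C,.126],loss='soft_l1',f_scale=.003).x; print(' fence',o,len(f))
    ang=np.degrees(np.arctan2(*(P[:,:2]-C).T[::-1]))
    m=(P[:,2]>.040)&(P[:,2]<.062)&(r>.119)&(r<.135)
    h=np.histogram(ang[m],np.arange(-180,181,5))[0]
    print([(a,c) for a,c in zip(range(-180,180,5),h)])
    # lids
    l=(P[:,2]>.090)&(P[:,2]<.105)&(r<.12)&(r>.04)
    # orange
    om=l&(hsv[:,0]<14)&(hsv[:,1]>180)&(hsv[:,2]>120)
    print(' orange',om.sum(),np.median(P[om],0),'z',np.percentile(P[om,2],[5,50,95]))
    t=om&(P[:,2]>.093)
    (c,rr)=cv2.minEnclosingCircle(P[t][:,:2].astype(np.float32)); print(c,rr, np.degrees(np.arctan2(c[1]-C[1],c[0]-C[0])),np.hypot(c[0]-C[0],c[1]-C[1]))
    big=p['image'][150:310,170:400]; cv2.imwrite(f'pics/{n}_z.png',cv2.cvtColor(cv2.resize(big,None,fx=3.4,fy=3.4,interpolation=cv2.INTER_CUBIC),cv2.COLOR_RGB2BGR))
```

```text
scene bar dir -12.87809514601196
 fence [ 0.50454344 -0.06888655  0.12591417] 489
[(-180, np.int64(20)), (-175, np.int64(19)), (-170, np.int64(19)), (-165, np.int64(20)), (-160, np.int64(16)), (-155, np.int64(16)), (-150, np.int64(16)), (-145, np.int64(13)), (-140, np.int64(15)), (-135, np.int64(11)), (-130, np.int64(9)), (-125, np.int64(12)), (-120, np.int64(12)), (-115, np.int64(19)), (-110, np.int64(17)), (-105, np.int64(15)), (-100, np.int64(22)), (-95, np.int64(23)), (-90, np.int64(21)), (-85, np.int64(21)), (-80, np.int64(24)), (-75, np.int64(25)), (-70, np.int64(25)), (-65, np.int64(0)), (-60, np.int64(0)), (-55, np.int64(0)), (-50, np.int64(0)), (-45, np.int64(0)), (-40, np.int64(0)), (-35, np.int64(0)), (-30, np.int64(0)), (-25, np.int64(0)), (-20, np.int64(0)), (-15, np.int64(0)), (-10, np.int64(0)), (-5, np.int64(0)), (0, np.int64(0)), (5, np.int64(0)), (10, np.int64(0)), (15, np.int64(0)), (20, np.int64(0)), (25, np.int64(0)), (30, np.int64(0)), (35, np.int64(0)), (40, np.int64(21)), (45, np.int64(7)), (50, np.int64(13)), (55, np.int64(18)), (60, np.int64(16)), (65, np.in
[... 1685 characters left out ...]
 (55, np.int64(16)), (60, np.int64(17)), (65, np.int64(20)), (70, np.int64(19)), (75, np.int64(23)), (80, np.int64(21)), (85, np.int64(23)), (90, np.int64(21)), (95, np.int64(19)), (100, np.int64(22)), (105, np.int64(20)), (110, np.int64(23)), (115, np.int64(20)), (120, np.int64(17)), (125, np.int64(18)), (130, np.int64(18)), (135, np.int64(17)), (140, np.int64(13)), (145, np.int64(13)), (150, np.int64(11)), (155, np.int64(12)), (160, np.int64(7)), (165, np.int64(9)), (170, np.int64(6)), (175, np.int64(7))]
 orange 70 [ 0.52816635 -0.14542454  0.09600801] z [0.09280723 0.09600801 0.09949846]
(0.5283963084220886, -0.13966166973114014) 0.020668262615799904 -71.80033287706074 0.0749090814701753
```

View pics/scene_z.png

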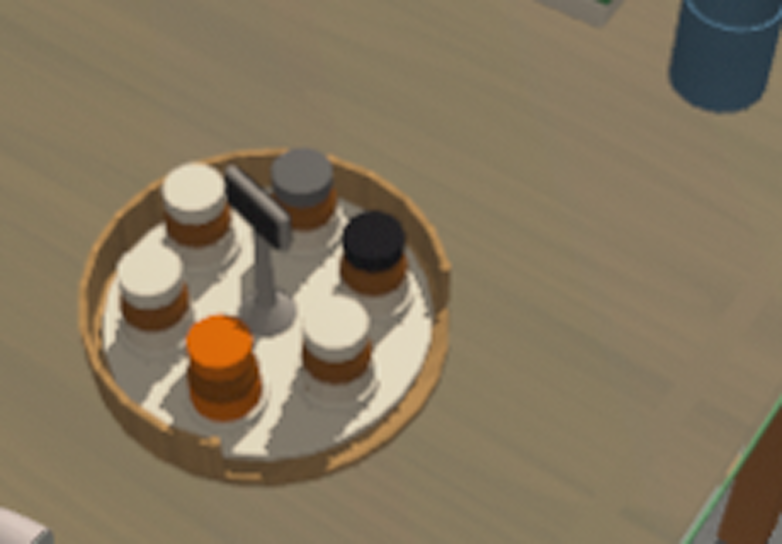

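View pics/side_z.png

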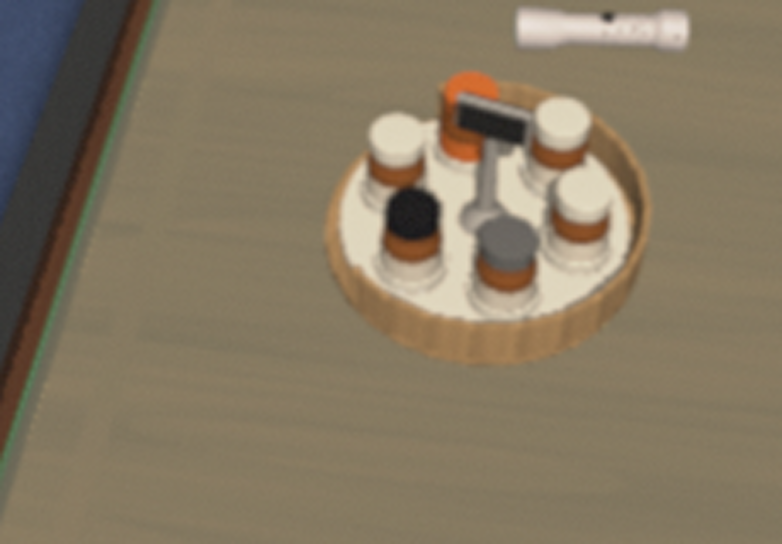

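```bash
cat >> h.py <<'E'
from scipy.spatial.transform import Rotation as Ro
def goto(pos,yaw_y):
    """print shift/turn to reach pos pointing down with tool y at yaw_y deg"""
    s=get_state();w,x,y,z=s['orientation'];R=Ro.from_quat([x,y,z,w])
    a=np.radians(yaw_y);Y=np.array([np.cos(a),np.sin(a),0]);Z=np.array([0,0,-1.]);X=np.cross(Y,Z)
    T=Ro.from_matrix(np.stack([X,Y,Z],1))
    print('shift',np.round(R.inv().apply(np.array(pos)-s['tcp_pos'])*1000,1),'turn',np.round(np.degrees((R.inv()*T).as_rotvec()),2))
E
python3 - <<'E'
from h import *
goto([.505,-.0685,.25],76.8)
E
```

```text
shift [ 435.6 -310.6  -18.7] turn [   0.      0.   -143.27]
```

View pics/wrist0.png

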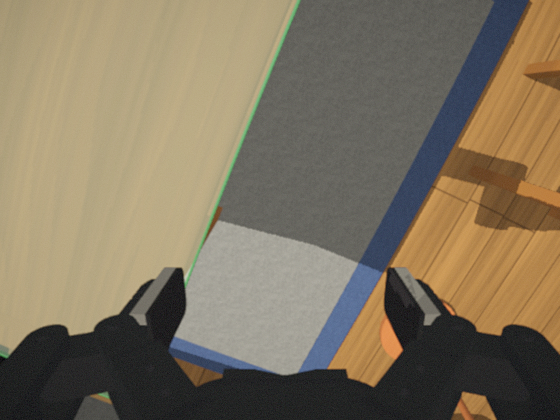

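Request:
{"api": "arm_command", "payload": {
  "motion": [
    {"x": 50,"y": -34,"z": -5,"rz": -10,"hand": -1},
    {"x": 100,"y": -68,"z": -15,"rz": -20},
    {"x": 150,"y": -100,"z": -25,"rz": -30},
    {"x": 200,"y": -133,"z": -35,"rz": -40},
    {"x": 250,"y": -165,"z": -40,"rz": -50},
    {"x": 300,"y": -195,"z": -45,"rz": -60},
    {"x": 350,"y": -220,"z": -49,"rz": -70},
    {"x": 400,"y": -240,"z": -49,"rz": -80},
    {"x": 450,"y": -255,"z": -49,"rz": -90},
    {"x": 491,"y": -268,"z": -49,"rz": -100}
  ]
}}

```text
invalid input at $.motion[0]: expected keys x, y, z, rx, ry, rz, hand
```

Request:
{"api": "arm_command", "payload": {
  "motion": [
    {"rz": -10},
    {"rz": -20},
    {"rz": -30},
    {"rz": -40},
    {"rz": -43.3},
    {"rz": -43.3},
    {"rz": -43.3}
  ]
}}

```text
invalid input at $.motion[0]: expected keys x, y, z, rx, ry, rz, hand
```

Run:
```python
from h import *
import pickle
s=get_state(); print(s['clock'],s['tcp_pos'],s['joint_pos'],s['wrist_force'])
p=viewer.read_camera('wrist'); save(p,'w1'); pickle.dump(p,open('w1.pkl','wb'))
P=cloud(p).reshape(-1,3)
print(ray(p,(280,210))[0])
goto([.505,-.0685,.2],76.8)
```

```text
1.75 [ 0.22962549 -0.52719595  0.23131289] [-1.29959839e+00  3.13220306e-01  4.61031069e-02  1.30362164e+00
  1.51267249e-05  1.43123736e+00] [ 0.26568772 -0.73928637  0.26849049]
[ 0.29539243 -0.49778708  0.37523589]
shift [ 435.6 -310.6   31.3] turn [ 0.0000e+00  1.0000e-02 -1.4326e+02]
```

View pics/w1.png

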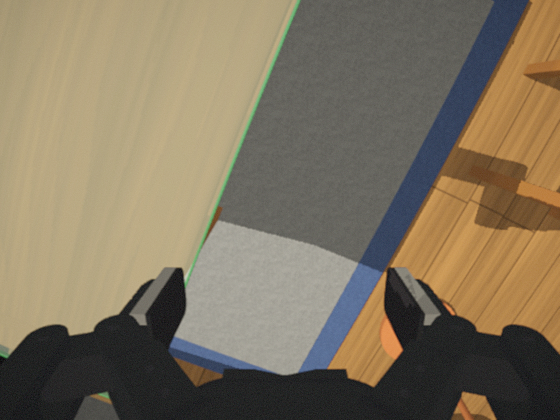

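The moves were refused because every row needs all the keys, so the picture still shows the start view. I'm sending them again in full.

Request:
{"api": "arm_command", "payload": {
  "motion": [
    {"x": 50,"y": -34,"z": -5,"rx": 0,"ry": 0,"rz": -10,"hand": -1},
    {"x": 100,"y": -68,"z": -15,"rx": 0,"ry": 0,"rz": -20,"hand": -1},
    {"x": 150,"y": -100,"z": -25,"rx": 0,"ry": 0,"rz": -30,"hand": -1},
    {"x": 200,"y": -133,"z": -35,"rx": 0,"ry": 0,"rz": -40,"hand": -1},
    {"x": 250,"y": -165,"z": -40,"rx": 0,"ry": 0,"rz": -50,"hand": -1},
    {"x": 300,"y": -195,"z": -45,"rx": 0,"ry": 0,"rz": -60,"hand": -1},
    {"x": 350,"y": -220,"z": -49,"rx": 0,"ry": 0,"rz": -70,"hand": -1},
    {"x": 400,"y": -240,"z": -49,"rx": 0,"ry": 0,"rz": -80,"hand": -1},
    {"x": 450,"y": -255,"z": -49,"rx": 0,"ry": 0,"rz": -90,"hand": -1},
    {"x": 491,"y": -268,"z": -49,"rx": 0,"ry": 0,"rz": -100,"hand": -1}
  ]
}}

```text
clock: 3.05
tcp_pos: [0.5741, -0.0838, 0.2804]
orientation: [0.0, 0.47, 0.883, -0.0]
wrist_force: [-0.1, -0.6, 0.8]
finger_gap: 0.0857
```

Request:
{"api": "arm_command", "payload": {
  "motion": [
    {"x": 0,"y": 0,"z": 0,"rx": 0,"ry": 0,"rz": -10,"hand": -1},
    {"x": 0,"y": 0,"z": 0,"rx": 0,"ry": 0,"rz": -20,"hand": -1},
    {"x": 0,"y": 0,"z": 0,"rx": 0,"ry": 0,"rz": -30,"hand": -1},
    {"x": 0,"y": 0,"z": 0,"rx": 0,"ry": 0,"rz": -40,"hand": -1},
    {"x": 0,"y": 0,"z": 0,"rx": 0,"ry": 0,"rz": -43.3,"hand": -1},
    {"x": 0,"y": 0,"z": 0,"rx": 0,"ry": 0,"rz": -43.3,"hand": -1},
    {"x": 0,"y": 0,"z": 0,"rx": 0,"ry": 0,"rz": -43.3,"hand": -1}
  ]
}}

```text
clock: 3.92
tcp_pos: [0.5728, -0.0854, 0.2803]
orientation: [0.0, 0.115, 0.993, -0.0]
wrist_force: [0.2, -0.5, 0.5]
finger_gap: 0.0855
```

Run:
```python
from h import *
import pickle
s=get_state(); print(s['clock'],s['tcp_pos'],s['joint_pos'],s['wrist_force'])
p=viewer.read_camera('wrist'); save(p,'w2'); pickle.dump(p,open('w2.pkl','wb'))
print(ray(p,(280,210))[0])
goto([.505,-.0685,.2],76.8)
```

```text
3.925 [ 0.57276994 -0.08542639  0.28032065] [-2.86593529e-01  3.14255922e-01  1.66512794e-01  1.42291604e+00
 -9.26426367e-05 -5.58539984e-02] [ 0.16632157 -0.45628174  0.50017603]
[ 0.50064788 -0.06845323  0.42420119]
shift [69.8  1.  80.3] turn [-0.01  0.   -0.01]
```

View pics/w2.png

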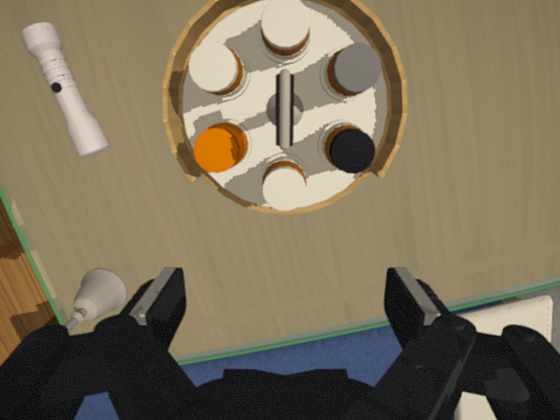

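The wrist view shows the bar at (285,108), nearly vertical in the image, the orange lid at (220,147), and the fence ends at about (195,178) and (381,176).

```bash
cat > m.py <<'E'
from h import *
from scipy.optimize import least_squares
def measure(p,n='w',vis=True):
    P=cloud(p).reshape(-1,3); hsv=cv2.cvtColor(p['image'],cv2.COLOR_RGB2HSV).reshape(-1,3)
    C=np.array([.505,-.0685])
    r=np.hypot(*(P[:,:2]-C).T)
    q=P[(P[:,2]>.150)&(P[:,2]<.166)&(r<.04)]
    if len(q)>20:
        u,s,vt=np.linalg.svd(q[:,:2]-q[:,:2].mean(0),full_matrices=False)
        print('bar',len(q),'dir',np.degrees(np.arctan2(vt[0,1],vt[0,0])),'rect',cv2.minAreaRect((q[:,:2]*1000).astype(np.float32)),'z',np.median(q[:,2]))
    f=P[(P[:,2]>.049)&(P[:,2]<.059)&(r>.117)&(r<.136)]
    o=least_squares(lambda c:np.hypot(*(f[:,:2]-c[:2]).T)-c[2],[*C,.126],loss='soft_l1',f_scale=.003).x
    print('fence',o,len(f),'z',np.median(f[:,2]))
    C=o[:2]
    d=f[:,:2]-C; ang=np.sort(np.degrees(np.arctan2(d[:,1],d[:,0]))); 
    lo=ang[ang<0];hi=ang[ang>0]
    lo=lo[lo>-110]; hi=hi[hi<90]
    print('ends lo',lo[-6:],'hi',hi[:6],'mid',(np.median(lo[-4:])+np.median(hi[:4]))/2)
    r=np.hypot(*(P[:,:2]-C).T)
    om=(P[:,2]>.090)&(P[:,2]<.102)&(r<.115)&(r>.04)&(hsv[:,0]<16)&(hsv[:,1]>200)&(hsv[:,2]>150)
    c,rr=cv2.minEnclosingCircle((P[om][:,:2]*1000).astype(np.float32));c=np.array(c)/1000
    m=P[om].mean(0)
    for w in (c,m[:2]): print('orange',om.sum(),w,rr,'ang',np.degrees(np.arctan2(*(w-C)[::-1])),'r',np.hypot(*(w-C)),'z',m[2])
E
python3 - <<'E'
from m import *
import pickle
p=pickle.load(open('w2.pkl','rb')); measure(p)
# manual ray checks
for uv in [(285,70),(285,147),(277,70),(293,147)]: print('bar',onz(p,uv,.158))
for uv in [(197,180),(379,176),(195,178),(381,176)]:
    X=onz(p,uv,.054); print('end',X,np.degrees(np.arctan2(X[1]+.0685,X[0]-.505)))
b=cv2.resize(p['image'][0:220,150:420],None,fx=2.9,fy=2.7,interpolation=cv2.INTER_CUBIC); cv2.imwrite('pics/w2z.png',cv2.cvtColor(b,cv2.COLOR_RGB2BGR))
E
```

```text
bar 1423 dir -13.607473412288757 rect ((502.336181640625, -69.46414184570312), (13.9021635055542, 58.86404800415039), 76.3724365234375) z 0.15769872428840953
fence [ 0.50246275 -0.06948549  0.12495405] 2787 z 0.05493152852580655
ends lo [-66.41426262 -66.33285195 -66.25228425 -66.09427882 -66.02040927
 -65.94157248] hi [42.30302386 42.40810827 42.51973768 42.58697523 42.62483168 42.6977001 ] mid -11.796710533440738
orange 61 [ 0.52332196 -0.14206773] 21.507532119750977 ang -73.96602142775244 r 0.07552012393990042 z 0.09643709821327895
orange 61 [ 0.5217108  -0.13687637] 21.507532119750977 ang -74.05969879814033 r 0.07008579198736847 z 0.09643709821327895
bar [ 0.47474681 -0.06227321  0.158     ]
bar [ 0.52951561 -0.07515553  0.158     ]
bar [ 0.47340071 -0.06797054  0.158     ]
bar [ 0.53092682 -0.06915057  0.158     ]
end [ 0.55345048 -0.18074994  0.054     ] -66.6535048579214
end [0.59509763 0.01597848 0.054     ] 43.15643314648185
end [ 0.55077595 -0.18225182  0.054     ] -68.0791854716337
end [0.59559955 0.01815476 0.054     ] 43.72509526968462
```

View pics/w2z.png

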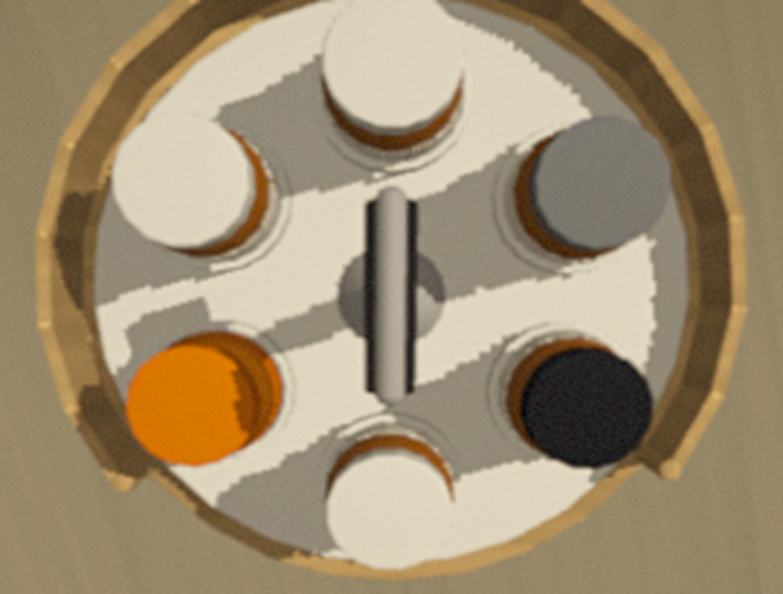

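Run:
```python
from h import *
goto([.5035,-.069,.125],76.4)
```

```text
shift [ 71.2   0.2 155.3] turn [-0.01  0.    0.39]
```

Request:
{"api": "arm_command", "payload": {
  "motion": [
    {"x": 35,"y": 0,"z": 10,"rx": 0,"ry": 0,"rz": 0.4,"hand": -1},
    {"x": 71,"y": 0,"z": 30,"rx": 0,"ry": 0,"rz": 0.4,"hand": -1},
    {"x": 71,"y": 0,"z": 60,"rx": 0,"ry": 0,"rz": 0.4,"hand": -1},
    {"x": 71,"y": 0,"z": 60,"rx": 0,"ry": 0,"rz": 0.4,"hand": -1}
  ]
}}

```text
clock: 4.47
tcp_pos: [0.502, -0.0688, 0.2188]
orientation: [-0.002, 0.118, 0.993, 0.0]
wrist_force: [0.3, 0.3, 1.0]
finger_gap: 0.0856
```

Run:
```python
from m import *
import pickle
s=get_state(); print(s['clock'],s['tcp_pos'],s['wrist_force'])
p=viewer.read_camera('wrist'); save(p,'w3'); pickle.dump(p,open('w3.pkl','wb'))
P=cloud(p).reshape(-1,3); r=np.hypot(P[:,0]-.5035,P[:,1]+.069)
q=P[(P[:,2]>.150)&(P[:,2]<.166)&(r<.04)]; print(len(q),q.min(0),q.max(0)); print(cv2.minAreaRect((q[:,:2]*1000).astype(np.float32)))
```

```text
4.475 [ 0.50197124 -0.0687705   0.21878937] [0.27281236 0.2546454  1.00939304]
1822 [ 0.47306611 -0.08194278  0.15015438] [ 0.53110647 -0.05682456  0.16107445]
((501.8363342285156, -69.44402313232422), (13.910978317260742, 59.04082107543945), 75.93643188476562)
```

View pics/w3.png

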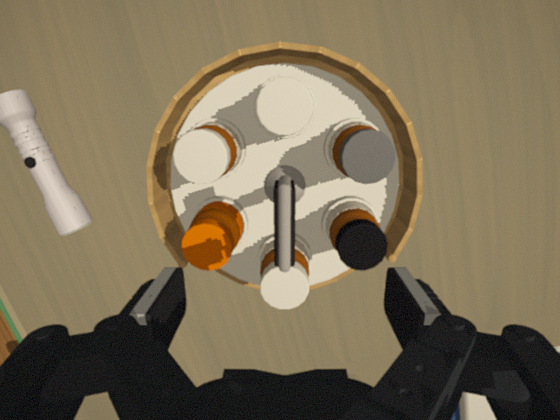

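The bar (285,222) sits centrally between the fingertips at (160,300) and (410,300), and the jars are clear. Going down.

Request:
{"api": "arm_command", "payload": {
  "motion": [
    {"x": 0,"y": 0,"z": 35,"rx": 0,"ry": 0,"rz": 0,"hand": -1},
    {"x": 0,"y": 0,"z": 70,"rx": 0,"ry": 0,"rz": 0,"hand": -1},
    {"x": 0,"y": 0,"z": 94,"rx": 0,"ry": 0,"rz": 0,"hand": -1},
    {"x": 0,"y": 0,"z": 94,"rx": 0,"ry": 0,"rz": 0,"hand": -1},
    {"x": 0,"y": 0,"z": 94,"rx": 0,"ry": 0,"rz": 0,"hand": -1},
    {"x": 0,"y": 0,"z": 94,"rx": 0,"ry": 0,"rz": 0,"hand": 0.4},
    {"x": 0,"y": 0,"z": 94,"rx": 0,"ry": 0,"rz": 0,"hand": 0.4},
    {"x": 0,"y": 0,"z": 94,"rx": 0,"ry": 0,"rz": 0,"hand": 0.4}
  ],
  "force": 40
}}

```text
clock: 5.52
tcp_pos: [0.5039, -0.0693, 0.1268]
orientation: [0.0, 0.118, 0.993, -0.0]
wrist_force: [-0.3, 0.4, -0.8]
finger_gap: 0.0322
```

Request:
{"api": "arm_command", "payload": {
  "motion": [
    {"x": 0,"y": 0,"z": 2,"rx": 0,"ry": 0,"rz": 0,"hand": 0.6},
    {"x": 0,"y": 0,"z": 2,"rx": 0,"ry": 0,"rz": 0,"hand": 0.8},
    {"x": 0,"y": 0,"z": 2,"rx": 0,"ry": 0,"rz": 0,"hand": 1},
    {"x": 0,"y": 0,"z": 2,"rx": 0,"ry": 0,"rz": 0,"hand": 1},
    {"x": 0,"y": 0,"z": 2,"rx": 0,"ry": 0,"rz": 0,"hand": 1},
    {"x": 0,"y": 0,"z": 2,"rx": 0,"ry": 0,"rz": 0,"hand": 1}
  ],
  "force": 40
}}

```text
clock: 6.28
tcp_pos: [0.5036, -0.0695, 0.1242]
orientation: [-0.0, 0.118, 0.993, -0.0]
wrist_force: [-1.2, -2.4, 0.8]
finger_gap: 0.0137
```

Run:
```python
from m import *
s=get_state(); print(s['clock'],s['tcp_pos'],s['wrist_force'],s['ft_torque'],s['finger_gap'],s['joint_pos'])
p=viewer.read_camera('wrist'); save(p,'w4')
```

```text
6.275 [ 0.50357357 -0.0694659   0.12424711] [-1.15996664 -2.42965647  0.77304933] [-0.51980431  0.13855259  0.0123076 ] 0.013668723275213245 [-2.94818751e-01  2.45283177e-01 -3.16896277e-01  1.00859247e+00
 -4.90359643e-04 -5.78779358e-02]
```

View pics/w4.png

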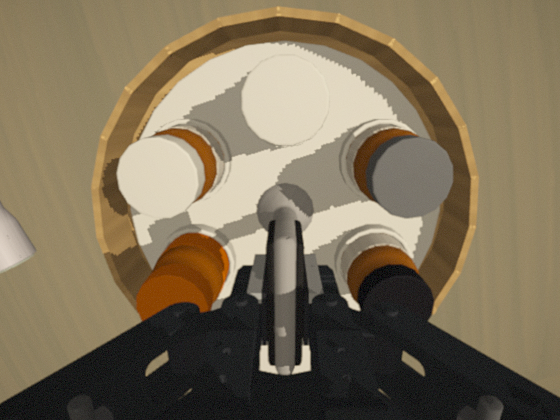

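Pinched: the gap is 13.7 mm, the bar shows between the pads at (285,290), and side force is only about 2 N. Turning anticlockwise by about 62°.

Request:
{"api": "arm_command", "payload": {
  "motion": [
    {"x": 0,"y": 0,"z": 0,"rx": 0,"ry": 0,"rz": -1,"hand": 1},
    {"x": 0,"y": 0,"z": 0,"rx": 0,"ry": 0,"rz": -3,"hand": 1},
    {"x": 0,"y": 0,"z": 0,"rx": 0,"ry": 0,"rz": -6,"hand": 1},
    {"x": 0,"y": 0,"z": 0,"rx": 0,"ry": 0,"rz": -10,"hand": 1},
    {"x": 0,"y": 0,"z": 0,"rx": 0,"ry": 0,"rz": -14,"hand": 1},
    {"x": 0,"y": 0,"z": 0,"rx": 0,"ry": 0,"rz": -18,"hand": 1},
    {"x": 0,"y": 0,"z": 0,"rx": 0,"ry": 0,"rz": -22,"hand": 1},
    {"x": 0,"y": 0,"z": 0,"rx": 0,"ry": 0,"rz": -26,"hand": 1},
    {"x": 0,"y": 0,"z": 0,"rx": 0,"ry": 0,"rz": -29,"hand": 1},
    {"x": 0,"y": 0,"z": 0,"rx": 0,"ry": 0,"rz": -30,"hand": 1}
  ]
}}

```text
clock: 7.58
tcp_pos: [0.5036, -0.0694, 0.1243]
orientation: [-0.0, -0.144, 0.99, -0.0]
wrist_force: [-0.0, -4.1, -1.1]
finger_gap: 0.0134
```

Run:
```python
from m import *
s=get_state(); print(s['clock'],s['tcp_pos'],s['wrist_force'],s['ft_torque'],s['finger_gap'],s['joint_pos'])
p=viewer.read_camera('wrist'); save(p,'w5')
```

```text
7.575 [ 0.50358957 -0.06944023  0.12426487] [-0.01822799 -4.07024286 -1.12622459] [-0.68351756  0.08199253 -0.01276722] 0.013418832997994309 [-2.94783985e-01  2.45264561e-01 -3.16873901e-01  1.00860404e+00
 -4.51210075e-04 -5.82806850e-01]
```

View pics/w5.png

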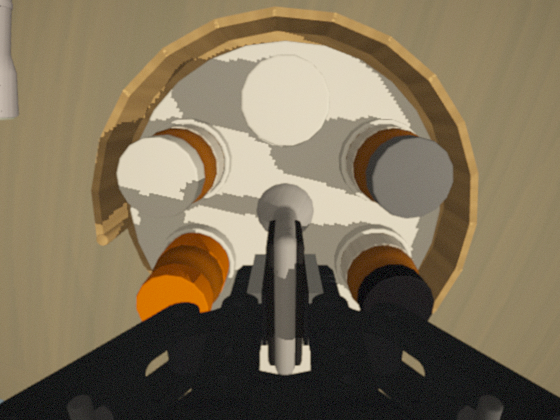

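The turntable follows the gripper without slip: the jars keep their places in the image and the fence end has come in at (105,238). Turning the rest.

Request:
{"api": "arm_command", "payload": {
  "motion": [
    {"x": 0,"y": 0,"z": 0,"rx": 0,"ry": 0,"rz": -1,"hand": 1},
    {"x": 0,"y": 0,"z": 0,"rx": 0,"ry": 0,"rz": -4,"hand": 1},
    {"x": 0,"y": 0,"z": 0,"rx": 0,"ry": 0,"rz": -8,"hand": 1},
    {"x": 0,"y": 0,"z": 0,"rx": 0,"ry": 0,"rz": -12,"hand": 1},
    {"x": 0,"y": 0,"z": 0,"rx": 0,"ry": 0,"rz": -16,"hand": 1},
    {"x": 0,"y": 0,"z": 0,"rx": 0,"ry": 0,"rz": -20,"hand": 1},
    {"x": 0,"y": 0,"z": 0,"rx": 0,"ry": 0,"rz": -24,"hand": 1},
    {"x": 0,"y": 0,"z": 0,"rx": 0,"ry": 0,"rz": -28,"hand": 1},
    {"x": 0,"y": 0,"z": 0,"rx": 0,"ry": 0,"rz": -31,"hand": 1},
    {"x": 0,"y": 0,"z": 0,"rx": 0,"ry": 0,"rz": -32,"hand": 1}
  ]
}}

```text
clock: 8.88
tcp_pos: [0.5036, -0.0694, 0.1243]
orientation: [-0.0, -0.41, 0.912, -0.0]
wrist_force: [-1.6, -4.6, -0.1]
finger_gap: 0.0134
```

Run:
```python
from m import *
import pickle
s=get_state(); print(s['clock'],s['tcp_pos'],s['orientation'],s['wrist_force'],s['ft_torque'],s['finger_gap'])
ps={}
for n in ['wrist','scene','side']:
    p=viewer.read_camera(n); save(p,n+'6'); ps[n]=p; print(n); 
    try: measure(p)
    except Exception as e: print(e)
    if n!='wrist':
        b=cv2.resize(p['image'][150:310,170:400],None,fx=3.4,fy=3.4,interpolation=cv2.INTER_CUBIC); cv2.imwrite(f'pics/{n}6z.png',cv2.cvtColor(b,cv2.COLOR_RGB2BGR))
pickle.dump(ps,open('p6.pkl','wb'))
```

```text
8.875 [ 0.50355678 -0.06939758  0.12426122] [-1.22249581e-04 -4.10426161e-01  9.11893817e-01 -1.34526366e-04] [-1.55673469 -4.60694486 -0.10059009] [-0.79453646  0.18139476 -0.06516455] 0.013414889327796152
wrist
bar 6660 dir 48.331560825892 rect ((502.2645263671875, -69.53466796875), (48.620765686035156, 43.48680114746094), 8.538296699523926) z 0.15807206733269286
fence [ 0.50208028 -0.06971327  0.1247237 ] 7807 z 0.054988966219802246
ends lo [-66.07453054 -66.02260635 -65.92877317 -65.82785355 -65.79942472
 -65.76554787] hi [] mid nan
orange 152 [ 0.57629218 -0.08451877] 21.516483306884766 ang -11.282550876234989 r 0.07567435745735819 z 0.09556431582276684
orange 152 [ 0.56553361 -0.0850377 ] 21.516483306884766 ang -13.577356797418954 r 0.06527758487446342 z 0.09556431582276684
scene
bar 87 dir -131.12433313323362 rect ((510.1715393066406, -72.97634887695312), (59.761775970458984, 27.985626220703125), 51.179683685302734) z 0.15728697235250919
fence [ 0.50468844 -0.06912063  0.12577152] 492 z 0.05536224900901481
ends lo [-67.44015877 -67.10333593 -67.09829883 -66.68791159 -66.569005
[... 292 characters left out ...]
00195 ang -11.216484420822376 r 0.07503041683528104 z 0.09800184115367083
side
bar 100 dir 127.61229173520107 rect ((506.7193298339844, -60.607051849365234), (33.215110778808594, 35.1109504699707), 88.79841613769531) z 0.156709407294651
fence [ 0.50559033 -0.06724998  0.12511568] 386 z 0.053291622412100975
ends lo [-101.05617626 -100.96438006 -100.51937153  -68.33599593  -67.04552171] hi [42.78449386 42.89459783 42.96998888 44.18139489 44.82378999 45.23661679] mid -20.747695188639977
orange 1 [ 0.56323193 -0.07710256] 9.999999747378752e-05 ang -9.699730027432222 r 0.058477585416165795 z 0.0958799484470946
orange 1 [ 0.56323191 -0.07710256] 9.999999747378752e-05 ang -9.69973490699418 r 0.05847755958571016 z 0.0958799484470946
  return _methods._mean(a, axis=axis, dtype=dtype,
  ret = ret.dtype.type(ret / rcount)
```

View pics/wrist6.png

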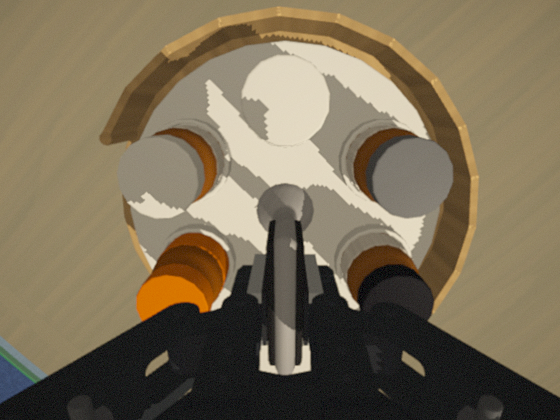

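View pics/scene6z.png

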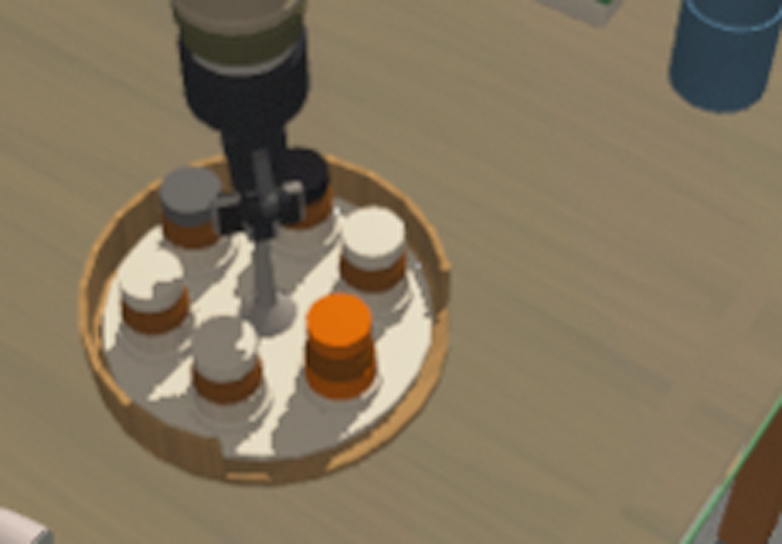

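View pics/side6z.png

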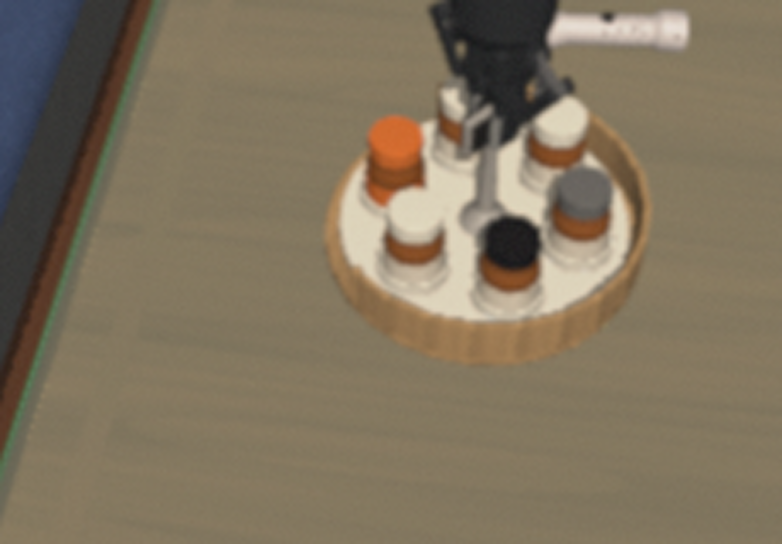

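The orange jar reads -11.2° by its lid and -11.5° by the bar, against a gap middle of -11.85°. I'm trimming back 0.4° and then holding still.

Request:
{"api": "arm_command", "payload": {
  "motion": [
    {"x": 0,"y": 0,"z": 0,"rx": 0,"ry": 0,"rz": 0.4,"hand": 1},
    {"x": 0,"y": 0,"z": 0,"rx": 0,"ry": 0,"rz": 0.4,"hand": 1},
    {"x": 0,"y": 0,"z": 0,"rx": 0,"ry": 0,"rz": 0.4,"hand": 1},
    {"x": 0,"y": 0,"z": 0,"rx": 0,"ry": 0,"rz": 0.4,"hand": 1},
    {"x": 0,"y": 0,"z": 0,"rx": 0,"ry": 0,"rz": 0.4,"hand": 1},
    {"x": 0,"y": 0,"z": 0,"rx": 0,"ry": 0,"rz": 0.4,"hand": 1},
    {"x": 0,"y": 0,"z": 0,"rx": 0,"ry": 0,"rz": 0.4,"hand": 1},
    {"x": 0,"y": 0,"z": 0,"rx": 0,"ry": 0,"rz": 0.4,"hand": 1}
  ]
}}

```text
clock: 10.02
tcp_pos: [0.5036, -0.0694, 0.1243]
orientation: [-0.0, -0.407, 0.914, -0.0]
wrist_force: [-1.2, -5.8, -0.8]
finger_gap: 0.0135
```

Run:
```python
from m import *
s=get_state(); print(s['clock'],s['tcp_pos'],s['orientation'],s['wrist_force'],s['finger_gap'],np.abs(s['qvel']).max())
p=viewer.read_camera('scene'); save(p,'scene7'); measure(p)
```

```text
10.025 [ 0.5035543  -0.06939938  0.12425119] [-1.36447392e-04 -4.06693373e-01  9.13564701e-01 -1.38817120e-04] [-1.17367651 -5.80421579 -0.80603999] 0.013485941807771604 0.0006748191110452972
bar 89 dir -132.71657786767102 rect ((509.86956787109375, -73.36067199707031), (59.896121978759766, 29.973220825195312), 46.73186492919922) z 0.15748775572233203
fence [ 0.50460949 -0.06908379  0.12589133] 496 z 0.05520843210229995
ends lo [-67.74852277 -67.64652717 -67.51088877 -66.78431981 -66.68085897
 -66.58412128] hi [43.05922609 43.10466113 43.12781822 43.18224294 43.39823462 43.40585633] mid -11.808174857203348
orange 220 [ 0.57742041 -0.08471732] 20.903196334838867 ang -12.118226606267914 r 0.07447037847270478 z 0.09825795816472405
orange 220 [ 0.57795526 -0.08468398] 20.903196334838867 ang -12.007528315590251 r 0.07498644702704238 z 0.09825795816472405
```

View pics/scene7.png

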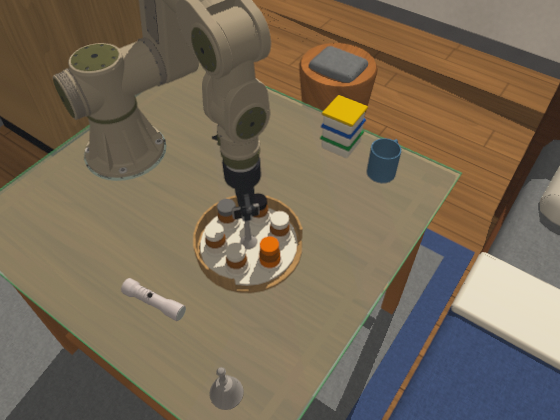

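The orange jar at (269,250) stands in the middle of the opening, at -12.0° against -11.8°. All six jars are upright, the other things are where they were, and the bar is still pinched. Handing in.

```bash
python3 -c "
from h import *
print(hand_in())"
```

```text
the job is handed in; nothing more can be done
None
```

The orange-lidded jar now stands in the middle of the tray's open front, and the job was handed in at about 10 s with the bar still pinched. I pinched the bar by its rubber faces at 40 N, turned the turntable about 62° anticlockwise in one grip, and trimmed it back 0.4°.

- **Jar position:** the last scene view put the orange jar at -12.0° and 75 mm from the axis, against a gap middle of -11.8° (the target is 76 mm).
- **Grip and stillness:** the finger gap was 13.5 mm, the wrist force about 6 N, and the arm was still.
- **Surroundings:** all six jars were upright in their wells, and the bell, mug, containers and torch looked unmoved.

**Disagreements and failures:**
- The wrist and fixed cameras differed by about 2–3 mm on the axis position.
- The side camera gave no usable jar or gap reading after the turn because the arm hid part of the view.
- The first two move calls were refused for missing keys; nothing moved.

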